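# Press a casting flask into the sprung ring over its pattern base

### The arm

A 6-joint arm with a two-finger parallel gripper is mounted at the origin on a cart in front of the work surface, level with it; the furniture and walls round the work are solid. World frame = base frame: x ahead of the robot, y to its left, z up, the work surface at z = 0. Lengths are in m, angles in rad, forces in N, time in s.
With the tool pointing down it reaches from about 0.375 to 0.9 m from the base axis. Payload 3.1 kg.
Tool frame: the origin (TCP) lies at the very end of the fingers, on their centre line; the grasp point (between the pads) lies 19 mm behind it; z points along the fingers, y is the line along which they close (so a half turn about z gives the same grasp; the last joint's range is limited). The gripper opens to 85 mm and grips with 20 to 120 N. Pads are 22 mm wide; open, the fingers measure 114 mm over their backs; the gripper's body (76 mm by 85 mm) begins 54 mm behind the grasp point. The pads swing forward as they close: fully open they stand 13 mm farther back than shut.
Start: joints at [1.036, 0.527, 1.433, -0, 1.181, -0.178], TCP at [0.218, 0.586, 0.231] pointing down, gripper open.
Joint ranges: [-3.08, 3.08], [-0.75, 2.2], [0.22, 2.44], [-1.43, 4.57], [0, 2.65], [-2.85, 2.85]. Speed limits (rad/s): [2.79, 2.79, 3.14, 3.14, 3.14, 3.14].

### API

Orientations are given as a unit quaternion [x, y, z, w].
In Python, from station import sense, snapshot, camera_params, sign_off gives the robot as it stands.
- The arm moves only by the shell command python3 -m handwheel 'ROWS' [OPENING] [FORCE]. ROWS is JSON, a list that holds one entry, the list of rows, each a list of 4 numbers: the shift along the tool's x, y, z in units of 25 mm (1.0 is 25 mm), then the turn about the tool's z in units of 6 degrees (1.0 is 6 degrees). A call has 1 to 20 rows; each row shifts and turns the commanded pose from where the row before left it, along the tool's axes as they then stand; what a row does not reach is not made up. A row lasts 1/8 s, in which the tool goes at most 62.5 mm and 10.7 degrees, less where a joint would pass 70% of its speed; a pose out of reach is approached as far as the arm can. A call is refused whole if a number of a shift passes 1 or a number of a turn 1, either way. A call with a gripper value outside its range is refused whole. OPENING is the finger opening in mm, from 0 to 85.4, set as the call begins (- or left out, the last holds). The fingers move at their own pace and stop on an object; FORCE is the grip in N (left out, the last holds). Time passes only in rows, so rows that do not move let the fingers close. It gives the time, the measured TCP pose, the force, the opening and the grip force at its end, in the units of the state.
- sense(): the state, without advancing time (a new reading comes with each control period).
- snapshot(name): name is "scene" or "top" or "wrist"; returns (picture, depth): 480x640x3 uint8, red, green, blue; 480x640 float32, m along the optical axis (not along the pixel's ray), 0 where there is no reading.
- camera_params(name): a dict with "mtx" (3x3 intrinsics, pixels), "extrinsics" (4x4, takes a point from camera to world coordinates); the wrist camera has in their place "hand_eye" (4x4, takes a point from camera to tool coordinates, whose origin is the TCP and whose axes are the flange's). Camera axes: x right, y up, looking along -z (the intrinsics and any distortion apply to the point x, -y, -z); pixel columns grow to the right and rows downward; lengths in m; the calibration is good to about 2 mm. A picture is of the moment at which its call begins: read the wrist's pose just before it. camera_params takes no time and is no camera call.
- sign_off(): hands the job in; it is judged then, once.
The state is a dict: "t": time; "q": joint angles; "qd": joint speeds; "tau": joint torques, N m; "tcp_pos": TCP position; "tool_rot": TCP orientation; "force": force on the tool from outside, world axes, zero at the start; "ft_torque": the same for the moment, N m; "finger_gap": opening from 0.0 (shut) to 1.0 (fully open); "gripper_force": force on a finger pad.
Only numpy, scipy, OpenCV 4.12 (cv2) and the standard library are available. Lean on these libraries where they do the work, as an engineer would, in place of code of your own. Each camera call takes 0.05 s, during which the arm holds its last target. There are 200 camera calls.

### The job

Slide the tray, with the domed rubber base standing on it, all the way into the pressing station until it meets the back stop. Then put the steel flask, upright as it stands, into the sprung ring on top of the station and press it down until the ring is flush with, or a little below, the rim of its housing. Finish while holding it pressed down like that: do not let go.

Things in the scene. Friction and masses are not known exactly. Their poses are not given: they have to be found in the camera images.
- station: Fixed aluminium pressing station on the worktop, about 95 x 130 x 58 mm without its ring. Origin: on the worktop right under the ring's vertical axis; x is the way the tray goes in, z up. A bridge plate (z 30 to 38 mm, x -42 to +50, 55 mm hole in the middle) covers the slot; the back stop's inner face is at x=+40 mm. On the bridge stands a round grey housing, 82 mm across.
- station_mouth (a point): Middle of the slot's open mouth, on the worktop, at x=-42 mm in the station's frame. The slot lies on the worktop: 74 mm wide (station's y), 30 mm high, between rails 12 mm thick; the mouth flares out from x=-24 to x=-42 mm.
- housing_rim (a point): Centre of the top rim of the round grey housing, on the ring's axis, 58 mm above the worktop (74 mm inside, 82 mm outside).
- ring_top (a point): Centre of the top face of the dark sprung steel ring that slides vertically in the housing. Bore 52 mm, outside 71 mm. Unloaded its top is 70 mm above the worktop, 12 mm above the housing's rim.
- ring (a joint): How far the sprung ring is pressed down, in m: 0 unloaded, 0.012 flush with the housing's rim, 0.016 at its stop. It springs back: about 2 N to start plus 0.8 N per mm (about 11 N when flush). The flask's weight alone sinks it by about 1.5 mm at most.
- tray: Loose steel tray lying flat on the worktop before the station's mouth, about 0.3 kg: a plate 80 x 70 x 6 mm, origin at the centre of its underside, x the way it goes in. A 30 mm wide tongue reaches back to x=-84 mm and carries a grip fin. A rim in the middle (49 mm inside, 3 mm high) holds the rubber base. Fully home, its origin and axes coincide with the station's.
- tray_fin (a point): Grip point on the tray's upright fin, at x=-68 mm, z=40 mm in the tray's frame. The fin is 24 mm long (tray's x), 10 mm thick (y), and its top is 50 mm above the worktop. It stays outside the station when the tray is home.
- pattern_base: Loose black rubber base standing in the tray's locating rim: a disc 45 mm across and 6 mm thick with a 22 mm wide dome in the middle, 20 mm high in all. Origin at the centre of its underside. The dome enters the flask's mouth when the flask is pressed down.
- flask: Loose steel flask, an upright open tube 96 mm high, about 0.24 kg, origin at the centre of its lower end. Lower 40 mm: 46 mm outside, 38 inside, chamfered foot; then a collar 62 mm across (z 40 to 46 mm); then 50 mm of tube, 44 mm outside, to grip. The collar rests on the ring's top face, so the origin is 30 mm above the worktop when unpressed, 18 mm when the ring is flush.
Things that resemble listed ones, but are neither listed nor needed, are in the scene too. Leave any red look-alike of the flask alone.

How it is judged:
On the way, in this order (a step that is already met when the one before it is completed fails the run):
1. the tray is home in the station with the rubber base standing on it (x of tray in the frame of station above -0.005 m and y of tray in the frame of station between -0.005 and 0.005 m and horizontal distance between pattern_base and station below 0.009 m and angle between pattern_base's own z axis and vertical below 0.1 rad), for 0.2 s.
2. the flask stands upright in the sprung ring (horizontal distance between flask and station below 0.006 m and angle between flask's own z axis and vertical below 0.08 rad and z of flask in the frame of station below 0.034 m), for 0.1 s.
At the end, for the whole second after the job is handed in: Tray within 5 mm of home, rubber base upright on it within 9 mm of the ring axis; flask upright (0.08 rad) within 6 mm of the axis; the robot touches it (over 2 N) and holds it down at rest: ring at least 9 mm down (flush is 12), flask bearing on the station with over 4 N (all of step 1 and horizontal distance between flask and station below 0.006 m and angle between flask's own z axis and vertical below 0.08 rad and value of joint ring above 0.009 m and z of flask in the frame of station below 0.0235 m and contact force between any of the fingers, the arm and flask above 2 N and contact force between flask and station above 4 N and linear speed of flask below 0.03 m/s); the arm keeps its last pose, push and grip.
It also fails if it takes over 54 s, if anything falls off the work surface, if the arm or the gripper's body presses on something with over 40 N, if the wrist force passes 120 N, or if a joint passes its speed limit or range.

## Working session

There is one attempt and no reset: what is moved stays moved. The work goes in short steps, Python scripts to look and compute and a shell command to move; the robot and the scene stay as the last step left them, time stands still between calls to the robot, and variables do not carry over. Pictures are saved under pics/ and viewed, at most 10 in all, crops included, and the job is handed in when it is done.

```bash
mkdir -p pics; ls; python3 - <<'E'
from station import *
import cv2,numpy as np
np.set_printoptions(precision=4,suppress=True)
for n in("scene","top"):
    p,d=snapshot(n); np.savez(f"{n}0.npz",p=p,d=d); cv2.imwrite(f"pics/{n}0.png",p[:,:,::-1]); c=camera_params(n); print({k:np.array(v) if not isinstance(v,str) else v for k,v in c.items()})
print(camera_params("wrist")); print(sense())
E
```

```text
pics
{'mtx': array([[456.4144,   0.    , 316.0567],
       [  0.    , 456.4144, 238.9763],
       [  0.    ,   0.    ,   1.    ]]), 'extrinsics': array([[ 0.9128,  0.2906, -0.2868,  0.2307],
       [-0.4083,  0.6572, -0.6336, -0.7075],
       [ 0.0043,  0.6955,  0.7185,  0.7377],
       [ 0.    ,  0.    ,  0.    ,  1.    ]])}
{'mtx': array([[466.7887,   0.    , 323.3217],
       [  0.    , 466.7887, 239.2217],
       [  0.    ,   0.    ,   1.    ]]), 'extrinsics': array([[ 0.0256,  0.9977, -0.0627,  0.421 ],
       [-0.9996,  0.0249, -0.0118, -0.0994],
       [-0.0102,  0.0629,  0.998 ,  1.2921],
       [ 0.    ,  0.    ,  0.    ,  1.    ]])}
{'mtx': array([[340.2583,   0.    , 319.3255],
       [  0.    , 340.2583, 238.7646],
       [  0.    ,   0.    ,   1.    ]]), 'hand_eye': array([[-0.0009,  0.9656,  0.2602,  0.0647],
       [ 1.    ,  0.001 , -0.0003, -0.0011],
       [-0.0005,  0.2602, -0.9656, -0.1422],
       [ 0.    ,  0.    ,  0.    ,  1.    ]])}
{'t': 0.1, 'q': array([ 1.0355,  0.5284,  1.4337,  0.    ,  1.1814, -0.1785]), 'qd': array([-0.    , -0.0019, -0.0026,  0.0008, -0.    ,  0.0015]), 'tau': array([ -0.0008, -44.3304, -17.8584,  -0.0002,   0.004 ,   0.    ]), 'tcp_pos': array([0.2179, 0.5851, 0.2304]), 'tool_rot': array([ 0.1774,  0.9841, -0.0009, -0.0003]), 'force': array([-0.2449, -0.0789, -0.0285]), 'ft_torque': array([ 0.014 , -0.0435, -0.0177]), 'gripper_force': 0.0, 'finger_gap': 0.9973709005877207}
```

View pics/top0.png

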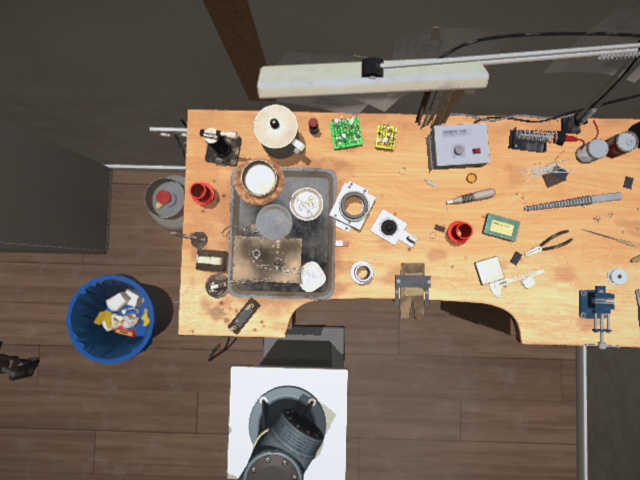

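View pics/scene0.png

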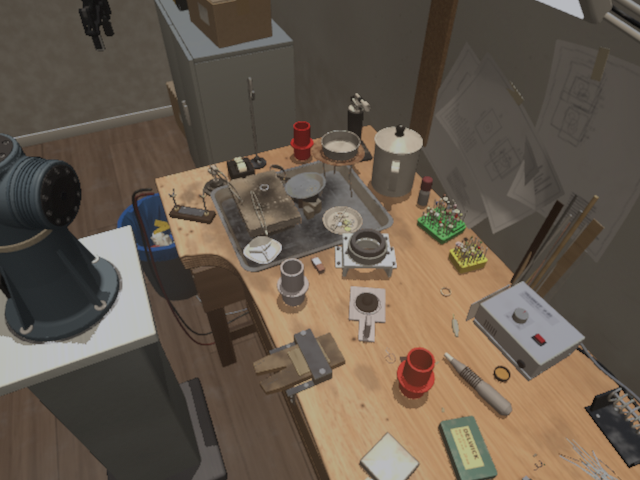

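The top view shows the station at about (353,204), the tray with the base at (390,228) and its fin at (408,241), and the steel flask at (362,272). 
Possible mix-ups for the flask: red cups at (203,194) and (460,232) in top, and (302,140) and (417,372) in scene. The grey upright one at top (362,272), scene (292,282) matches the description. The station could be confused with the tripod ring at top (260,178) or the pot at (275,128). I choose the white station with the dark ring and check it in a close crop.

```bash
cat > h.py <<'E'
from station import *
import cv2, numpy as np
from scipy.spatial.transform import Rotation as R
np.set_printoptions(precision=4,suppress=True)
def T_cam(n,s=None):
    c=camera_params(n)
    if n!="wrist": return np.array(c["mtx"]),np.array(c["extrinsics"])
    T=np.eye(4);T[:3,:3]=R.from_quat(s["tool_rot"]).as_matrix();T[:3,3]=s["tcp_pos"]
    return np.array(c["mtx"]),T@np.array(c["hand_eye"])
def rays(K,u,v): return np.stack([(u-K[0,2])/K[0,0],-(v-K[1,2])/K[1,1],-np.ones_like(u,float)],-1)
def cloud(K,E,d):
    v,u=np.mgrid[:480,:640]; P=rays(K,u,v)*d[...,None]
    P=P@E[:3,:3].T+E[:3,3]; P[d==0]=np.nan; return P
def plane(K,E,u,v,z):
    r=rays(K,np.atleast_1d(u),np.atleast_1d(v))@E[:3,:3].T
    return E[:3,3]+r*((z-E[2,3])/r[:,2])[:,None]
def proj(K,E,P):
    p=(np.atleast_2d(P)-E[:3,3])@E[:3,:3]
    return np.stack([K[0,0]*p[:,0]/-p[:,2]+K[0,2],-K[1,1]*p[:,1]/-p[:,2]+K[1,2]],-1)
E
python3 - <<'E'
from h import *
for n,pts in(("top",dict(ring=(353,206,.07),base=(389,228,.026),fin=(408,241,.05),flask=(362,271,.096))),("scene",dict(ring=(367,245,.07),base=(367,300,.026),fin=(367,318,.05),flask=(292,268,.096)))):
    z=np.load(n+"0.npz");K,E=T_cam(n);C=cloud(K,E,z["d"])
    for k,(u,v,h) in pts.items(): print(n,k,plane(K,E,u,v,h)[0],C[v,u])
a=np.load("top0.npz")["p"][160:300,300:440];b=np.load("scene0.npz")["p"][220:350,250:410]
cv2.imwrite("pics/crop0.png",np.hstack([cv2.resize(a,(400,400),interpolation=2),cv2.resize(b,(400,400),interpolation=2)])[:,:,::-1])
E
```

```text
top ring [ 0.5873 -0.1609  0.07  ] [ 0.5961 -0.1642  0.0049]
top base [ 0.5355 -0.2622  0.026 ] [ 0.5358 -0.2627  0.0223]
top fin [ 0.4998 -0.3102  0.05  ] [ 0.5028 -0.318   0.0041]
top flask [ 0.4172 -0.1862  0.096 ] [ 0.4169 -0.1927  0.0069]
scene ring [ 0.5841 -0.1756  0.07  ] [ 0.6155 -0.1282  0.0106]
scene base [ 0.5377 -0.2686  0.026 ] [ 0.5383 -0.2676  0.0245]
scene fin [ 0.5082 -0.3185  0.05  ] [ 0.5079 -0.3189  0.0507]
scene flask [ 0.4159 -0.1916  0.096 ] [ 0.4232 -0.1714  0.0708]
```

View pics/crop0.png

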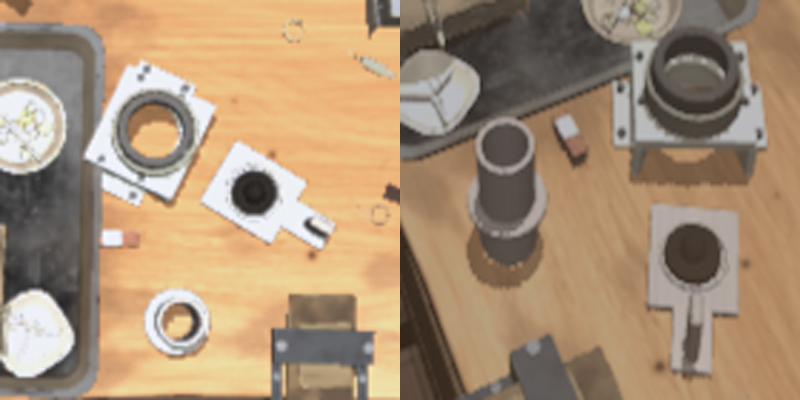

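The crop confirms the picks. The station is white with the dark ring, its slot facing the tray. The black-domed base sits on the tray with the fin toward the lower right, and the grey flask with collar stands upright. Next I check clearance along the path to a wrist viewpoint.

```bash
python3 - <<'E'
from h import *
z=np.load("top0.npz");K,E=T_cam("top");C=cloud(K,E,z["d"])
A=np.array([.218,.585]);B=np.array([.55,-.185]);d=(B-A)/np.linalg.norm(B-A)
r=C[...,:2]-A;s=r@d;w=r@np.array([-d[1],d[0]])
for s0 in np.arange(.15,1.1,.1):
    m=(abs(w)<.12)&(abs(s-s0)<.05)
    print(s0,np.nanmax(C[...,2][m]))
E
```

```text
Traceback (most recent call last):
ValueError: zero-size array to reduction operation fmax which has no identity
```

```bash
python3 - <<'E'
from h import *
z=np.load("top0.npz");K,E=T_cam("top");C=cloud(K,E,z["d"])
A=np.array([.218,.585]);B=np.array([.55,-.185]);d=(B-A)/np.linalg.norm(B-A)
r=C[...,:2]-A;s=r@d;w=r@np.array([-d[1],d[0]])
for s0 in np.arange(.05,1.1,.1):
    m=(abs(w)<.12)&(abs(s-s0)<.05)
    if m.any(): print(round(s0,2),C[...,2][m].max(),m.sum())
E
```

```text
0.05 0.35638676746365716 1326
0.25 0.00966163553203625 329
0.35 0.06480423012338732 2585
0.45 0.2512204088511172 3230
0.55 0.0755112975519765 3195
0.65 0.09006589383144026 3352
0.75 0.10023798643503112 3163
0.85 0.10111872713797898 3089
0.95 0.5962626420866988 3439
1.05 0.5963154486223574 3939
```

```bash
python3 - <<'E'
from h import *
z=np.load("top0.npz");K,E=T_cam("top");C=cloud(K,E,z["d"])
m=(C[...,2]>.11)&(C[...,0]>.25)&(C[...,0]<.85)&(C[...,1]<.4)&(C[...,1]>-.5)
n,l,st,ce=cv2.connectedComponentsWithStats(m.astype(np.uint8))
for i in range(1,n): print(st[i],ce[i],C[l==i].min(0),C[l==i].max(0))
E
```

```text
[ 257   32  316   68 8846] [393.7159  73.4592] [ 0.6832 -0.4999  0.4996] [0.8367 0.0207 0.6105]
[440  94  18  16 112] [448.3125 102.8839] [ 0.8381 -0.414   0.1101] [ 0.85   -0.3771  0.1848]
[430  99   5   9  17] [432.3529 103.1176] [ 0.8431 -0.3568  0.1109] [ 0.8497 -0.3511  0.1499]
[436 101   5   6  14] [438.1429 103.5   ] [ 0.8459 -0.373   0.1113] [ 0.8499 -0.3667  0.1395]
[ 254  105   50   45 1617] [276.2758 127.4422] [ 0.7206 -0.027   0.11  ] [0.8326 0.0976 0.176 ]
[200 128  38  19 398] [216.2236 135.9271] [0.7271 0.131  0.1105] [0.7668 0.2271 0.1883]
[ 234  158   50   47 1848] [258.6293 180.9421] [0.5794 0.0198 0.1104] [0.6996 0.1458 0.1503]
[170 232  27   7 101] [182.4455 235.1683] [0.4824 0.2012 0.1122] [0.4955 0.2611 0.2512]
```

```bash
python3 -m handwheel '[[[-0.9,-1,-1,0],[-0.95,-1,-1,0],[-0.95,-1,-1,0],[-0.95,-1,-1,0],[-0.96,-1,0,0],[-0.96,-1,0,0],[-0.96,-1,0,0],[-0.96,-1,0,0],[-0.96,-1,0,0],[-0.96,-1,0,0],[-0.96,-1,0,0],[-0.96,-1,0,0],[-0.96,-1,0,0],[-0.96,-1,0,0],[-0.96,-1,0,0],[-0.96,-1,0,0],[-0.96,-1,0,0],[-0.96,-1,0,0],[-0.96,-1,0,0],[-0.96,-1,0,0]]]'
python3 -m handwheel '[[[-0.96,-1,0,0],[-0.96,-1,0,0],[-0.96,-1,0,0],[-0.96,-1,0,0],[0,0,0.2,1],[0,0,0.2,1],[0,0,0.2,1],[0,0,0.2,1],[0,0,0.2,1],[0,0,0.2,1],[0,0,0.2,1],[0,0,0.2,1],[0,0,0.2,1],[0,0,0.2,1],[0,0,0.2,1],[0,0,0.2,1],[0,0,0.2,1],[0,0,0.2,1],[0,0,0.2,1],[0,0,0.2,1]]]'
python3 - <<'E'
from h import *
s=sense();p,d=snapshot("wrist");np.savez("w1.npz",p=p,d=d,pos=s["tcp_pos"],rot=s["tool_rot"]);cv2.imwrite("pics/w1.png",p[:,:,::-1]);print(s["q"],s["tcp_pos"],s["force"])
E
```

```text
t: 2.6
tcp_pos: [0.4913, -0.0507, 0.3309]
tool_rot: [0.178, 0.984, 0.0, -0.0]
force: [-0.8, -0.3, -0.7]
finger_gap: 1.0
gripper_force: 0.0
t: 5.1
tcp_pos: [0.546, -0.1768, 0.2506]
tool_rot: [0.851, 0.525, -0.0, -0.001]
force: [-0.9, 0.0, -0.0]
finger_gap: 1.001
gripper_force: 0.0
[-0.5078  0.4367  1.5406  0.      1.1655 -0.0429] [ 0.546  -0.1768  0.2506] [-0.8551  0.0336 -0.0277]
```

View pics/w1.png

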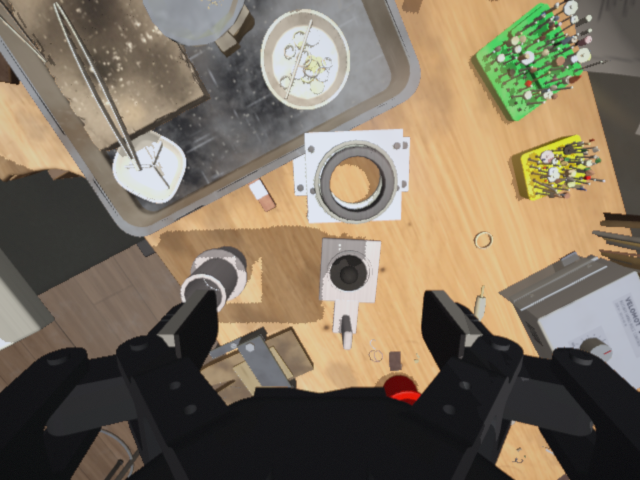

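Wrist view: the ring is centred at about (356,181), the base dome at (349,271), the fin top at (347,325) and the flask's mouth at (202,288). The tray looks nearly aligned with the slot.

```bash
cat > meas.py <<'E'
from h import *
def load(f):
    z=np.load(f);s=dict(tcp_pos=z["pos"],tool_rot=z["rot"]);K,E=T_cam("wrist",s);return z["p"],z["d"],K,E,cloud(K,E,z["d"])
def sel(C,u0,u1,v0,v1,z0,z1):
    m=np.zeros(C.shape[:2],bool);m[v0:v1,u0:u1]=1
    return m&(C[...,2]>z0)&(C[...,2]<z1)
E
python3 - <<'E'
from meas import *
p,d,K,E,C=load("w1.npz")
wt=C[230:330,400:420].reshape(-1,3);print("table z",np.nanmedian(wt[:,2]))
def rep(n,m):
    P=C[m];print(n,len(P),"med",np.median(P,0),"rect",cv2.minAreaRect(P[:,:2].astype(np.float32)*1000),"circ",cv2.minEnclosingCircle(P[:,:2].astype(np.float32)*1000),np.percentile(P[:,2],[2,50,98]))
rep("ring",sel(C,300,420,130,230,.064,.078))
rep("housing",sel(C,300,420,130,230,.05,.063))
rep("bridge",sel(C,285,420,120,230,.03,.043))
rep("fin",sel(C,330,365,300,350,.03,.06))
rep("dome",sel(C,325,375,240,300,.02,.035))
rep("flask",sel(C,170,260,230,320,.088,.105))
rep("collar",sel(C,170,260,230,320,.036,.052))
hsv=cv2.cvtColor(p,cv2.COLOR_RGB2HSV);white=(hsv[...,1]<40)&(hsv[...,2]>140)
rep("trayplate",sel(C,315,385,235,310,.0,.012)&white)
E
```

```text
table z -0.000518509543106116
ring 2045 med [ 0.5935 -0.1635  0.0693] rect ((592.227294921875, -165.257568359375), (69.76807403564453, 69.39788055419922), 63.890323638916016) circ ((592.5252685546875, -165.41070556640625), 35.42149353027344) [0.0663 0.0693 0.071 ]
housing 1169 med [ 0.5943 -0.1647  0.0574] rect ((592.8640747070312, -165.4569854736328), (80.58084106445312, 80.52177429199219), 63.28075408935547) circ ((592.4783325195312, -165.2384033203125), 40.89183044433594) [0.0526 0.0574 0.0618]
bridge 3727 med [ 0.5955 -0.1438  0.0375] rect ((586.749755859375, -152.6967315673828), (102.24040222167969, 119.48583221435547), 65.46244812011719) circ ((589.8971557617188, -159.79962158203125), 69.8998031616211) [0.0305 0.0375 0.0412]
fin 241 med [ 0.5106 -0.3186  0.048 ] rect ((509.291748046875, -323.00274658203125), (24.72283172607422, 9.92424201965332), 59.690059661865234) circ ((510.058837890625, -323.4512023925781), 12.388106346130371) [0.0309 0.048  0.0504]
dome 162 med [ 0.5418 -0.2631  0.0233] rect ((542.01123046875, -263.6749572753906), (17.096126556396484, 16.910476684570312), 79.96602630615234) circ ((541.4662475585938, -263.9464416503906), 9.301350593566895) [0.0202 0.0233 0.0257]
flask 536 med [ 0.4278 -0.1816  0.0946] rect ((419.7696533203125, -187.1324005126953), (34.653038024902344, 43.33311462402344), 45.79018020629883) circ ((416.6556701660156, -189.8580322265625), 22.17916488647461) [0.0885 0.0946 0.0965]
collar 1051 med [ 0.4299 -0.1844  0.0453] rect ((421.582275390625, -188.4244842529297), (51.50175857543945, 60.60462188720703), 17.42401123046875) circ ((416.6758117675781, -190.01229858398438), 30.91067123413086) [0.038  0.0453 0.051 ]
trayplate 2578 med [ 0.5417 -0.2655  0.0056] rect ((539.8272705078125, -269.9416198730469), (91.61241149902344, 69.2369613647461), 60.465545654296875) circ ((542.1202392578125, -266.0841979980469), 52.49505615234375) [0.004  0.0056 0.0093]
```

```bash
python3 - <<'E'
from meas import *
p,d,K,E,C=load("w1.npz")
c=np.array([.5925,-.1654])
hsv=cv2.cvtColor(p,cv2.COLOR_RGB2HSV);white=(hsv[...,1]<40)&(hsv[...,2]>120)
m=sel(C,285,425,115,235,.034,.042)
Q=C[m][:,:2]-c
# angle that makes the bridge edges sharpest
best=[]
for a in np.arange(56,72,.25):
    t=np.radians(a);x=Q@[np.cos(t),np.sin(t)];y=Q@[-np.sin(t),np.cos(t)]
    sc=0
    for w in(x,y):
        h=np.histogram(w,np.arange(-.08,.08,.0015))[0].astype(float);sc+=np.abs(np.diff(h)).max()+np.sort(np.abs(np.diff(h)))[-4:].sum()
    best.append((sc,a,np.percentile(x,[.5,99.5])*1e3,np.percentile(y,[.5,99.5])*1e3))
for b in sorted(best,key=lambda b:-b[0])[:6]:print(*b)
# edge line fits: mouth-side and left/right edges in frame a=63
t=np.radians(63);x=Q@[np.cos(t),np.sin(t)];y=Q@[-np.sin(t),np.cos(t)]
def fit(u,w,f,rng):
    P=[]
    for a in np.arange(*rng,.002):
        k=abs(u-a)<.001
        if k.sum()>3:P.append((a,f(w[k])))
    P=np.array(P); k=np.ones(len(P),bool)
    for _ in range(4):
        q=np.polyfit(*P[k].T,1);r=abs(np.polyval(q,P[:,0])-P[:,1]);k=r<max(.0012,np.median(r)*2)
    return np.degrees(np.arctan(q[0])),q[1]*1e3,k.sum(),len(P)
print("mouth",fit(y,x,np.min,(-.045,.045)),"back",fit(y,x,np.max,(-.045,.045)))
print("left",fit(x,y,np.max,(-.04,.04)),"right",fit(x,y,np.min,(-.04,.04)))
E
```

```text
935.0 63.25 [-42.3339  50.7155] [-49.3762  49.3658]
806.0 63.0 [-42.4743  50.8686] [-49.4372  49.4153]
753.0 65.25 [-41.6106  49.9523] [-48.8327  48.6918]
748.0 65.5 [-41.584   49.9314] [-48.8648  48.6766]
745.0 65.75 [-41.5436  49.9362] [-48.9301  48.6322]
741.0 65.0 [-41.6285  50.0193] [-48.8433  48.772 ]
mouth (np.float64(-2.538400041609171), np.float64(-41.41350134948946), np.int64(30), 45) back (np.float64(-2.4659175800655992), np.float64(49.748866686624815), np.int64(45), 45)
left (np.float64(2.6599423593569496), np.float64(48.4625229226529), np.int64(40), 40) right (np.float64(2.3245595708772235), np.float64(-48.72101935402954), np.int64(39), 40)
```

Station: ring axis (0.5925, -0.1654), yaw 65.5°. The bridge edges come out at -41.4/+49.7 mm, against -42/+50 expected. Tray yaw is about 60.5°, fin at (0.509, -0.323), flask at (0.4167, -0.190), and the heights match. Now I go to the fin.

```bash
python3 -m handwheel '[[[-0.98,0.22,0.5,0.47],[-0.98,0.22,0.5,0],[-0.98,0.17,0.5,0],[-0.98,0.17,0.5,0],[-0.98,0.17,0.5,0],[-0.98,0.17,0.5,0],[0,0,1,0],[0,0,1,0],[0,0,1,0],[0,0,0.6,0],[0,0,0,0]]]' 45 60; python3 - <<'E'
from meas import *
s=sense();p,d=snapshot("wrist");np.savez("w2.npz",p=p,d=d,pos=s["tcp_pos"],rot=s["tool_rot"])
q=s["tool_rot"];yaw=np.degrees(2*np.arctan2(q[1],q[0]));print(s["tcp_pos"],yaw)
p,d,K,E,C=load("w2.npz")
m=sel(C,0,640,0,480,.04,.055)&(np.hypot(C[...,0]-.5093,C[...,1]+.323)<.03)
if m.sum()>20:print(m.sum(),cv2.minAreaRect(C[m][:,:2].astype(np.float32)*1000))
E
```

```text
t: 6.52
tcp_pos: [0.4995, -0.3186, 0.0852]
tool_rot: [0.863, 0.506, -0.0, -0.001]
force: [0.3, 0.2, -0.2]
finger_gap: 0.527
gripper_force: 0.0
[ 0.4995 -0.3186  0.0852] 60.77170658330373
753 ((509.1942138671875, -323.38427734375), (23.592607498168945, 10.030397415161133), 60.22404098510742)
```

```bash
python3 -m handwheel '[[[0.02,0.43,0.5,0.1],[0,0,1,0],[0,0,0.77,0],[0,0,0.3,0],[0,0,0,0]]]' && python3 -m handwheel '[[[0,0,0,0],[0,0,0,0],[0,0,0,0],[0,0,0,0],[0,0,0,0]]]' 0 60
```

```text
t: 7.2
tcp_pos: [0.5096, -0.3239, 0.0215]
tool_rot: [0.865, 0.501, -0.0, -0.0]
force: [0.1, -0.7, 1.1]
finger_gap: 0.524
gripper_force: 0.0
t: 7.82
tcp_pos: [0.5099, -0.3243, 0.023]
tool_rot: [0.865, 0.501, 0.0, 0.0]
force: [-1.5, 1.1, 4.9]
finger_gap: 0.109
gripper_force: 59.6
```

```bash
cat > st.py <<'E'
from h import *
s=sense();q=s["tool_rot"];yaw=np.degrees(2*np.arctan2(q[1],q[0]));t=np.radians(65.5)
d=s["tcp_pos"][:2]-[.5925,-.1654]
print("station frame mm",1e3*(d@[np.cos(t),np.sin(t)]),1e3*(d@[-np.sin(t),np.cos(t)]),"z",s["tcp_pos"][2]*1e3,"yaw",yaw,"F",s["force"],"grip",s["gripper_force"],s["finger_gap"],"t",s["t"])
a=np.radians(yaw); print("tool x,y dirs",np.cos(a),np.sin(a),np.sin(a),-np.cos(a))
E
python3 -m handwheel '[[[0,0.19,0,-0.45],[0,0.19,0,-0.44],[0.2,0,0,0],[0.2,0,0,0],[0,0,0,0]]]' && python3 st.py
```

```text
t: 8.45
tcp_pos: [0.523, -0.3204, 0.023]
tool_rot: [0.841, 0.541, 0.0, 0.001]
force: [-1.4, -1.8, 6.1]
finger_gap: 0.099
gripper_force: 59.8
station frame mm -169.90105809741763 -0.9988359757574856 z 22.989461902748584 yaw 65.4989566394757 F [-1.3596 -1.8422  6.1422] grip 59.84875023365021 0.09852900916707717 t 8.45
tool x,y dirs 0.41470981305177557 0.9099537191300233 0.9099537191300233 -0.41470981305177557
```

```bash
cat > dome.py <<'E'
from meas import *
s=sense();p,d=snapshot("wrist");np.savez("w3.npz",p=p,d=d,pos=s["tcp_pos"],rot=s["tool_rot"])
p,d,K,E,C=load("w3.npz");t=np.radians(65.5);M=np.array([[np.cos(t),np.sin(t)],[-np.sin(t),np.cos(t)]])
L=(C[...,:2]-[.5925,-.1654])@M.T
def rep(n,m): 
    if m.sum()>20:print(n,m.sum(),1e3*np.array([L[m].min(0),L[m].max(0)]).ravel(),cv2.minEnclosingCircle(1e3*L[m].astype(np.float32)))
near=(abs(L[...,1])<.06)
rep("dome",(C[...,2]>.014)&(C[...,2]<.024)&near&(L[...,0]<-.06)&(L[...,0]>-.13))
rep("ring",(C[...,2]>.066)&(C[...,2]<.075)&near&(abs(L[...,0])<.045))
rep("plate",(C[...,2]>.0035)&(C[...,2]<.0085)&near&(L[...,0]<-.045)&(L[...,0]>-.15))
E
python3 dome.py
```

```text
dome 1932 [-120.8068  -18.1761  -86.3915   15.4742] ((-102.33070373535156, 0.1590186357498169), 18.54930877685547)
plate 19539 [-149.9973  -36.8469  -61.9923   33.6259] ((-101.98530578613281, -1.4814807176589966), 52.07292938232422)
```

```bash
python3 -m handwheel '[[[0.2,-0.05,0,0],[0.3,0,0,0],[0.3,0,0,0],[0.3,0,0,0],[0.3,0,0,0],[0.3,0,0,0],[0.3,0,0,0],[0.3,0,0,0],[0.3,0,0,0],[0.3,0,0,0],[0.3,0,0,0],[0.2,0,0,0]]]' && python3 st.py
```

```text
t: 10.0
tcp_pos: [0.5573, -0.2427, 0.023]
tool_rot: [0.841, 0.541, 0.0, 0.002]
force: [-2.8, -4.7, 6.7]
finger_gap: 0.107
gripper_force: 59.9
station frame mm -84.9657757053311 3.2217040080617086e-06 z 22.981213033487926 yaw 65.51584875150685 F [-2.7878 -4.7296  6.7296] grip 59.889394640922546 0.10661945255139893 t 10.0
tool x,y dirs 0.4144415197718869 0.910075945561231 0.910075945561231 -0.4144415197718869
```

Sliding freely: about 5 N of friction, no jam. 17 mm to go.

```bash
python3 -m handwheel '[[[0.2,0,0,0],[0.2,0,0,0],[0.15,0,0,0],[0.08,0,0,0],[0.05,0,0,0],[0.04,0,0,0],[0.04,0,0,0],[0,0,0,0]]]' && python3 st.py
```

```text
t: 11.0
tcp_pos: [0.5642, -0.2272, 0.023]
tool_rot: [0.841, 0.541, -0.001, 0.002]
force: [-5.3, -9.3, 5.9]
finger_gap: 0.105
gripper_force: 59.9
station frame mm -68.00210286375798 0.08240167335598864 z 22.972746758736335 yaw 65.53696707150853 F [-5.3407 -9.2941  5.8971] grip 59.90983486175537 0.10499481326345085 t 11.0
tool x,y dirs 0.41410605199827866 0.9102286403417544 0.9102286403417544 -0.41410605199827866
```

```bash
python3 -m handwheel '[[[0.06,0,0,0],[0.06,0,0,0],[0,0,0,0],[0,0,0,0]]]' && python3 st.py
```

```text
t: 11.5
tcp_pos: [0.5642, -0.2271, 0.0232]
tool_rot: [0.841, 0.542, -0.003, 0.003]
force: [-10.6, -16.6, 7.7]
finger_gap: 0.106
gripper_force: 60.1
station frame mm -67.83243039068572 0.13360763490751215 z 23.23699548862087 yaw 65.57846635896522 F [-10.5907 -16.6044   7.6599] grip 60.10583817958832 0.1061026509529616 t 11.5
tool x,y dirs 0.41344666555491005 0.9105283382418838 0.9105283382418838 -0.41344666555491005
```

Tray home against the stop: the push rose to 20 N with no further motion at fin x = -67.8 mm. I relax the push, open, rise and check the tray, and also check obstacle heights round the flask.

```bash
python3 -m handwheel '[[[-0.16,0,0,0],[0,0,0,0]]]' && python3 -m handwheel '[[[0,0,0,0],[0,0,0,0],[0,0,-0.5,0],[0,0,-1,0],[0,0,-1,0],[0,0,-1,0],[0,0,-1,0],[0,0,-0.6,0],[0,0,0,0]]]' 45 && python3 - <<'E'
import re
src=open('dome.py').read().replace('L[...,0]<-.06','L[...,0]<.02').replace('w3','w4');exec(src)
m=(C[...,2]>.04)&(C[...,2]<.053)&near&(L[...,0]<-.05)&(L[...,0]>-.09)
rep("fin",m);m=(C[...,2]>.005)&(C[...,2]<.025)&(np.hypot(L[...,0],L[...,1])<.02);rep("base thru ring",m)
if m.any():print(np.percentile(C[m][:,2],[5,50,95]))
p,d,K,E,C=load("w1.npz");q=C[...,:2]-[.4167,-.1899];r=np.hypot(*np.moveaxis(q,-1,0));k=(r>.034)&(r<.09)&(C[...,2]>.03)
b=np.degrees(np.arctan2(q[...,1],q[...,0]))
for a in range(-180,180,30):
    g=k&(b>=a)&(b<a+30)
    if g.any():print(a,C[g][:,2].max(),r[g].min())
E
python3 st.py
```

```text
t: 11.75
tcp_pos: [0.5641, -0.2272, 0.023]
tool_rot: [0.841, 0.541, -0.0, 0.001]
force: [-4.5, -7.2, 7.1]
finger_gap: 0.105
gripper_force: 59.9
t: 12.88
tcp_pos: [0.5645, -0.2254, 0.1509]
tool_rot: [0.841, 0.541, 0.001, 0.001]
force: [0.4, -0.3, 0.6]
finger_gap: 0.524
gripper_force: 0.0
dome 601 [-59.1009 -15.0049  15.9339  15.8462] ((-21.583518981933594, -0.15874648094177246), 37.777976989746094)
ring 4561 [-34.8898 -35.1895  35.2291  34.7375] ((-0.04273669049143791, -0.0881357342004776), 35.27205276489258)
plate 980 [-83.1232 -15.5835 -47.4521  14.2498] ((-65.04662322998047, -0.6364371180534363), 22.80134391784668)
fin 408 [-79.7138  -5.0632 -55.7874   4.028 ] ((-67.7800064086914, -0.2643541693687439), 12.00184154510498)
base thru ring 2009 [-19.4555 -19.9011  19.8657  19.3604] ((0.0033334435429424047, 0.005040350370109081), 19.992786407470703)
[0.0115 0.0132 0.0238]
0 0.34249258646525843 0.07281504264617707
30 0.3307098455814823 0.07075735133018561
60 0.03161206512991377 0.0721802073345372
90 0.03258566841674665 0.07263332255102761
120 0.03053331127427955 0.08355474884729137
station frame mm -66.17305163693877 1.3248136961334125 z 149.8069754214 yaw 65.48852886389919 F [-0.3421 -0.5404  0.7376] grip 0.0 0.5223559314537514 t 12.925
tool x,y dirs 0.41487541686533563 0.909878227281439 0.909878227281439 -0.41487541686533563
```

Tray home (fin x = -67.8 mm, base centred through the bore), ring axis confirmed within 0.1 mm. On to the flask.

```bash
python3 -m handwheel '[[[-0.19,-0.99,0,0],[-0.19,-0.99,0,0],[-0.19,-0.99,0,0],[-0.19,-1,0,0],[-0.2,-1,0,0],[-0.2,-1,0,0],[0,0,0,0]]]' 85 && python3 - <<'E'
from meas import *
s=sense();p,d=snapshot("wrist");np.savez("w5.npz",p=p,d=d,pos=s["tcp_pos"],rot=s["tool_rot"])
p,d,K,E,C=load("w5.npz");r=np.hypot(C[...,0]-.4167,C[...,1]+.1899)
for n,a,b in(("rim",.09,.1),("collar",.043,.05)):
    m=(C[...,2]>a)&(C[...,2]<b)&(r<.036)
    if m.sum()>9:print(n,m.sum(),cv2.minEnclosingCircle(1e3*C[m][:,:2].astype(np.float32)),C[m][:,2].max())
E
python3 st.py
```

```text
t: 13.8
tcp_pos: [0.4137, -0.1882, 0.1486]
tool_rot: [0.841, 0.54, -0.001, -0.002]
force: [1.1, 0.2, 0.7]
finger_gap: 0.993
gripper_force: 0.0
rim 1523 ((416.26727294921875, -190.4553680419922), 21.93657684326172) 0.09758216068178871
collar 1684 ((416.32904052734375, -190.2573699951172), 30.833065032958984) 0.04998047604575101
station frame mm -95.23472816541404 151.06056249686043 z 148.97794077280332 yaw 65.43375121224484 F [ 0.0705 -0.0961  0.6067] grip 0.0 0.9933314233700977 t 13.85
tool x,y dirs 0.4157451165510774 0.9094811697137721 0.9094811697137721 -0.4157451165510774
```

```bash
python3 -m handwheel '[[[-0.02,0.04,0.6,0],[0,0,1,0],[0,0,1,0],[0,0,0.6,0],[0,0,0.36,0],[0,0,0,0]]]' && python3 st.py && python3 -m handwheel '[[[0,0,0,0],[0,0,0,0],[0,0,0,0],[0,0,0,0]]]' 0 90 && python3 st.py
```

```text
t: 14.6
tcp_pos: [0.4172, -0.1907, 0.0599]
tool_rot: [0.841, 0.541, -0.0, -0.0]
force: [-0.2, -0.6, -0.3]
finger_gap: 0.996
gripper_force: 0.0
station frame mm -95.76918368400865 149.02910905366934 z 59.880629285773885 yaw 65.48719381368186 F [-0.1996 -0.6432 -0.2983] grip 0.0 0.9956437817251175 t 14.6
tool x,y dirs 0.41489661784527365 0.9098685600132324 0.9098685600132324 -0.41489661784527365
t: 15.1
tcp_pos: [0.417, -0.1908, 0.0615]
tool_rot: [0.841, 0.541, 0.0, 0.001]
force: [-1.2, 0.1, 4.7]
finger_gap: 0.497
gripper_force: 90.2
station frame mm -95.87598820870035 149.1790351803703 z 61.50211404652663 yaw 65.47324957421591 F [-1.1724  0.123   4.731 ] grip 90.22558970376849 0.4968513153098827 t 15.1
tool x,y dirs 0.41511804289715365 0.9097675584792178 0.9097675584792178 -0.41511804289715365
```

```bash
python3 -m handwheel '[[[0,0,-0.4,0],[0,0,-1,0],[0,0,-1,0],[0,0,-1,0],[0,0,-0.4,0],[0.3,0.5,0,0],[0.6,0.9,0,0],[0.6,0.9,0,0],[0.6,0.9,0,0],[0.6,0.9,0,0],[0.6,0.9,0,0],[0.4,0.7,0,0],[0.13,0.27,0,0],[0,0,0,0],[0,0,0,0]]]' && python3 - <<'E'
from meas import *
s=sense();p,d=snapshot("wrist");np.savez("w6.npz",p=p,d=d,pos=s["tcp_pos"],rot=s["tool_rot"]);cv2.imwrite("pics/w6.png",p[:,:,::-1])
p,d,K,E,C=load("w6.npz");t=np.radians(65.5);M=np.array([[np.cos(t),np.sin(t)],[-np.sin(t),np.cos(t)]])
L=(C[...,:2]-[.5925,-.1654])@M.T;h=s["tcp_pos"][2]-.0615
for n,a,b,R_ in(("rim",.09,.0985,.03),("collar",.041,.049,.036)):
    m=(C[...,2]>a+h)&(C[...,2]<b+h)&(np.hypot(L[...,0],L[...,1])<R_)
    if m.sum()>9:print(n,m.sum(),cv2.minEnclosingCircle(1e3*L[m].astype(np.float32)),1e3*np.r_[L[m].min(0),L[m].max(0)])
E
python3 st.py
```

```text
t: 16.98
tcp_pos: [0.5911, -0.1652, 0.155]
tool_rot: [0.841, 0.541, -0.001, -0.001]
force: [-1.0, -0.5, -2.3]
finger_gap: 0.495
gripper_force: 91.7
rim 5434 ((5.390580177307129, 0.09540224075317383), 28.196699142456055) [-22.6488 -27.8412  21.7323  27.988 ]
collar 3479 ((3.768540620803833, 0.603449821472168), 30.468412399291992) [-20.0434 -29.8082  30.4212  31.0151]
station frame mm -0.4346329180685483 1.2364398954823212 z 155.1977435275145 yaw 65.45232545714872 F [-0.6933  0.068  -2.1529] grip 91.68271690607071 0.49560753316912376 t 17.025
tool x,y dirs 0.4154502575314494 0.9096158988919731 0.9096158988919731 -0.4154502575314494
```

View pics/w6.png

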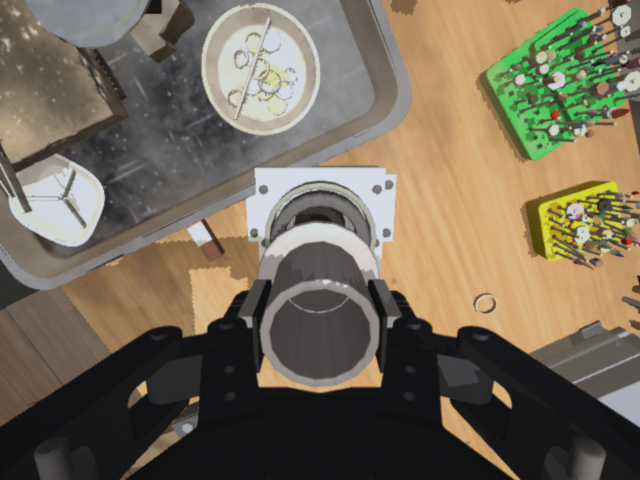

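The picture shows the flask held upright between the pads (rim at about (320,332)), with the collar centred over the housing. It is about 1 mm off, so I correct that and lower it.

```bash
python3 -m handwheel '[[[0.02,0.04,0.3,0],[0,0,0.4,0],[0,0,0.4,0],[0,0,0.4,0],[0,0,0.4,0],[0,0,0.3,0],[0,0,0.1,0],[0,0,0,0]]]' && python3 st.py
```

```text
t: 18.02
tcp_pos: [0.5934, -0.1654, 0.098]
tool_rot: [0.841, 0.541, -0.0, -0.0]
force: [-0.2, -0.4, -3.3]
finger_gap: 0.496
gripper_force: 91.7
station frame mm 0.399082003849464 -0.7761545774837112 z 97.95614689972064 yaw 65.47878862366254 F [-0.1665 -0.446  -3.3309] grip 91.68244214728475 0.49576314422086637 t 18.025
tool x,y dirs 0.4150300894968995 0.9098076856194366 0.9098076856194366 -0.4150300894968995
```

```bash
python3 -m handwheel '[[[0,-0.02,0.1,0],[0,0,0.1,0],[0,0,0.1,0],[0,0,0.06,0],[0,0,0,0],[0,0,0,0]]]' && python3 st.py
```

```text
t: 18.77
tcp_pos: [0.593, -0.1652, 0.0894]
tool_rot: [0.841, 0.541, 0.0, 0.0]
force: [-1.6, 0.3, 1.9]
finger_gap: 0.493
gripper_force: 92.0
station frame mm 0.38450651642268685 -0.40063589893890317 z 89.38903412033775 yaw 65.47756492109085 F [-1.6283  0.3339  1.8705] grip 91.96270795539021 0.49323016331723485 t 18.775
tool x,y dirs 0.4150495207462957 0.9097988213491323 0.9097988213491323 -0.4150495207462957
```

```bash
python3 -m handwheel '[[[0,0,0.1,0],[0,0,0.1,0],[0,0,0.1,0],[0,0,0.1,0],[0,0,0.05,0],[0,0,0,0],[0,0,0,0],[0,0,0,0]]]' && python3 - <<'E'
from meas import *
s=sense();p,d=snapshot("wrist");np.savez("w7.npz",p=p,d=d,pos=s["tcp_pos"],rot=s["tool_rot"]);cv2.imwrite("pics/w7.png",p[100:,:,::-1])
p,d,K,E,C=load("w7.npz");t=np.radians(65.5);M=np.array([[np.cos(t),np.sin(t)],[-np.sin(t),np.cos(t)]])
L=(C[...,:2]-[.5925,-.1654])@M.T;r=np.hypot(L[...,0],L[...,1])
f=(L[...,0]>.01)
for n,a,b in(("collar",.024,.030),("ring",.0325,.0345),("housing rim",.0378,.0403)):
    m=f&(r>a)&(r<b)&(C[...,2]<.09);print(n,m.sum(),1e3*np.percentile(C[m][:,2],[25,50,75]))
E
python3 st.py
```

```text
t: 19.77
tcp_pos: [0.5931, -0.1653, 0.079]
tool_rot: [0.841, 0.541, 0.0, 0.0]
force: [-3.0, 2.5, 9.8]
finger_gap: 0.495
gripper_force: 92.7
collar 1724 [62.5275 63.0138 63.4947]
ring 695 [56.209  56.6738 57.1733]
housing rim 1033 [57.099  57.5211 57.9233]
station frame mm 0.39815446902989604 -0.46426538059127537 z 78.97337177654107 yaw 65.48270234427955 F [-3.6355  1.319   9.938 ] grip 92.73411193862557 0.4947767261248561 t 19.825
tool x,y dirs 0.4149679420123833 0.909836033086186 0.909836033086186 -0.4149679420123833
```

View pics/w7.png

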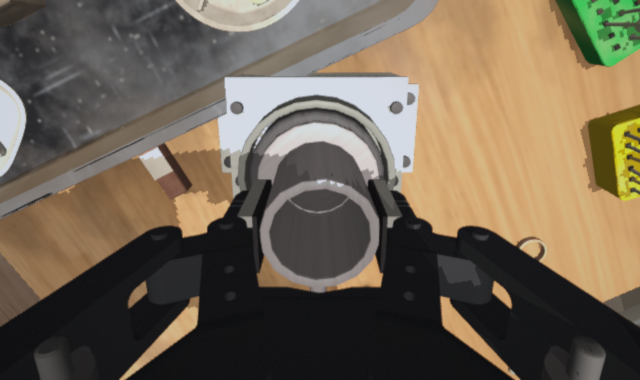

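The flask (rim at (320,235) in the crop) sits with its collar in the housing. The ring reads about 0.8 mm below the rim, pressed with about 13 N and at rest. Handing in.

```bash
python3 -c "
from station import sign_off
print(sign_off())"
```

```text
the job is handed in; nothing more can be done
None
```

I handed the job in at about 20 s of the 54 s: the tray is home against the back stop with the rubber base on it, and the arm is still holding the flask upright in the ring, pressed to about 0.8 mm below the housing rim; sign-off gave no verdict.

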